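Load and close a lever-operated circuit-board test fixture

ROBOT

A 6-joint arm with a two-finger parallel gripper is mounted at the origin on the work surface. World frame = base frame: x ahead of the robot, y to its left, z up, the work surface at z = 0. Lengths are in m, angles in rad, forces in N, time in s.
With the tool pointing down it reaches from about 0.3 to 0.875 m from the base axis. Payload 6.4 kg.
Tool frame: the origin (TCP) lies at the very end of the fingers, on their centre line; the grasp point (between the pads) lies 19 mm behind it; z points along the fingers, y is the line along which they close (so a half turn about z gives the same grasp; the last joint's range is limited). The gripper opens to 88 mm and grips with 3 to 60 N. Pads are 18 mm wide; open, the fingers measure 123 mm over their backs; the gripper's body (75 mm by 187 mm) begins 45 mm behind the grasp point.
Start: joints at [0.937, 0.181, 1.607, -0, 1.354, -0.206], TCP at [0.239, 0.523, 0.239] pointing down, gripper open.
Joint ranges: [-2.99, 2.99], [-0.89, 2.07], [0.3, 2.58], [-1.14, 4.28], [0, 2.63], [-3.12, 3.12]. Speed limits (rad/s): [2.57, 2.57, 3.01, 3.14, 3.14, 3.14].

INTERFACE

Orientations are given as [roll, pitch, yaw] about the fixed x, y, z axes, in that order (R = Rz(yaw) Ry(pitch) Rx(roll)).
In Python, from station import ctrl gives the robot as it stands.
- The arm moves only by the shell command python3 -m pendant 'ROWS' [FORCE]. ROWS is JSON, a list of rows, each a list of 7 numbers: the shift along the tool's x, y, z normalised to -1 to 1, where 1 is 0.5 m, then the turn, a rotation vector about the tool's x, y, z normalised to -1 to 1, where 1 is 0.5 rad, then the opening, from -1 (shut) to 1 (fully open). In form: [[dx, dy, dz, rx, ry, rz, gripper], ...]. A call has 1 to 5 rows; each row is the pose to reach, as a shift and turn from the pose commanded when the call began, along the tool's axes at that moment; what a row does not reach only later rows make up. A row lasts 1/8 s, in which the tool goes at most 62.5 mm and 10.7 degrees, less where a joint would pass 70% of its speed; a pose out of reach is approached as far as the arm can. A call with a number of a shift or a turn outside -1 to 1 is refused whole. A call with a gripper value outside its range is refused whole. The fingers move at their own pace and stop on an object; FORCE is the grip in N (left out, the last holds). Time passes only in rows, so rows that repeat a pose let the fingers close. It gives the time, the measured TCP pose, the force, the opening and the grip force at its end, in the units of the state.
- ctrl.get_state(): the state, without advancing time (a new reading comes with each control period).
- ctrl.camera(name): name is "scene" or "top" or "wrist"; returns a dict with "image" (384x512x3 uint8, red, green, blue), "z_map" (384x512 float32, m along the optical axis (not along the pixel's ray), 0 where there is no reading), "mtx" (3x3 intrinsics, pixels), "R" (3x3) and "t" (3): a world point X has camera coordinates R X + t. Camera axes: x right, y down, z forward; pixel columns grow to the right and rows downward; lengths in m; the calibration is good to about 2 mm. A picture is of the moment at which its call begins.
- ctrl.close_job(): hands the job in; it is judged then, once.
The state is a dict: "t": time; "joint_pos": joint angles; "qd": joint speeds; "effort": joint torques, N m; "eef_pos": TCP position; "eef_rot": TCP orientation; "contact_force": force on the tool from outside, world axes, zero at the start; "wrist_torque": the same for the moment, N m; "grip_width": finger opening in m; "grip_force": force on a finger pad.
Only numpy, scipy, OpenCV 4.12 (cv2) and the standard library are available. Lean on these libraries where they do the work, as an engineer would, in place of code of your own. Each camera call takes 0.05 s, during which the arm holds its last target. There are 200 camera calls.

TASK

Put the green circuit board on test: push the fixture's blue drawer fully in, then with a fingertip push the red-gripped lever down to its stop so that the pressure head seats the board on the test probes, and finish while still holding the lever down. Leave the board lying in its nest and do not touch it, do not bring the head down before the drawer is home, and leave the other things on the bench where they are.

Things in the scene. Friction and masses are not known exactly. Their poses are not given: they have to be found in the camera images.
- fixture: the bench test fixture, fixed to the table: a grey base box 240 (x) x 220 (y) mm, top at z = 60 mm, origin on the table under its middle; its front (drawer side) looks along its own -x, y points left, z up. On it: two steel guide posts (x -40, y +-75, tops at 165 mm) and two aluminium cheeks (x 50 to 110, y +-94 to +-106, tops at 164 mm) that carry the lever's axle
- tray_front (a point): middle of the outer face of the blue drawer front, 75 mm above the table, moving with the drawer. The front is an upright plate 134 mm wide (fixture y), 8 mm thick, z = 36 to 98 mm, with a black rubber pad; it looks along the fixture's -x and is pushed to +x. The nest with the board begins 70 mm behind the outer face (board edge 78 mm), tops of its corner blocks at 98 mm
- tray (a joint): travel of the drawer in m along the fixture's +x: 0 fully out (its start), 0.085 fully home against its stop; it slides stiffly (about 2 N) and stays where it is left
- grip (a point): middle of the lever's red cylindrical grip, 62 mm long along the fixture's y, 24 mm in diameter, moving with the lever: 159 mm to the right (-y) of the fixture's origin, 53 mm clear of the cheek beside it (22 mm at its inner end). Pressed down from above by a finger it takes up to 10 N to start, 5 N on the way, 8 N at the stop; a spring raises it when let go
- lever: the lever's axle, arm and red grip; origin on its horizontal axle, which lies along the fixture's y at fixture x = +75, z = 130 mm; the grip's centre line is 160 mm from the axle. At rest the arm points to the fixture's front (-x) and 45 degrees up; it swings 0.96 rad forward and down to 10 degrees below level (grip centre then at fixture x = -83, z = 102 mm). Axes as the fixture's when raised
- nest (a joint): how far the sprung nest plate with the board is pressed down, in m: 0 free, about 0.003 with the lever fully down and the board under the head, limit 0.004
- nest_mid (a point): the middle of the nest's floor, on which the board lies; moves with drawer and nest, 91 mm above the table when free; axes as the fixture's
- board: the green circuit board under test, loose, 100 (x) x 80 (y) x 2 mm, parts on it up to 13 mm high; origin in the middle of its underside, lying in the nest between corner blocks 7 mm high
- solder_spool: solder spool, white flanges, 56 mm in diameter, 44 mm high, stands left of the fixture; a bystander, origin at its foot
- wire_spool: spool of copper wire with green flanges, 56 mm in diameter, 44 mm high; a bystander, origin at its foot
- spare_board: small blue circuit board 70 x 50 mm, 14 mm high with its parts; a bystander, origin under its middle
- flux_jar: amber jar with black cap, 40 mm in diameter, 45 mm high; a bystander, origin at its foot
- screwdriver: screwdriver with a yellow handle, 150 mm long, lying right of the drawer; a bystander
- multimeter: yellow multimeter 170 x 85 x 40 mm lying on its back; a bystander, origin under its middle
- spray_bottle: clear spray bottle with red head, 66 mm in diameter, 191 mm high; a bystander, origin at its foot
- head (a joint): how far the pressure head is lowered, in m: 0 raised, 0.0278 with the lever at its lower stop; geared to the lever, 29 mm per rad. The head is a clear plate 100 x 170 mm between the posts (fixture x -57 to 43 mm, top at 158 mm when raised) with four white push rods
Mind the look-alikes: they are no part of the job. There is more than one size of the board; the one meant has the size given above.

How it is judged:
By the outcome, as a careful person would: the job done as asked, in the order asked, and still so for the second after the job is handed in, while the arm keeps its last pose, push and grip.
It also fails if it takes over 51 s, if anything falls off the work surface, if the arm or the gripper's body presses on something with over 40 N, if the wrist force passes 120 N, or if a joint passes its speed limit or range.

## Working session

There is one attempt and no reset: what is moved stays moved. The work goes in short steps, Python scripts to look and compute and a shell command to move; the robot and the scene stay as the last step left them, time stands still between calls to the robot, and variables do not carry over. Pictures are saved under pics/ and viewed, at most 10 in all, crops included, and the job is handed in when it is done.

```bash
mkdir -p pics; ls
python3 - <<'E'
from station import ctrl
import cv2,pickle
d={n:ctrl.camera(n) for n in("scene","top")}
pickle.dump(d,open("d.pkl","wb"))
import numpy as np
for n in d: cv2.imwrite(f"pics/{n}0.png",d[n]["image"][:,:,::-1]); print(n,(-d[n]["R"].T@d[n]["t"]).round(3))
print(ctrl.get_state())
E
```

```text
pics
scene [1.037 0.893 0.872]
top [0.493 0.005 1.419]
{'t': 0.1, 'joint_pos': array([ 9.36713613e-01,  1.81439968e-01,  1.60787939e+00,  2.48238465e-05,
        1.35380705e+00, -2.06304531e-01]), 'qd': array([-9.02967078e-04,  7.18760397e-05, -1.10451271e-03, -6.34274939e-04,
       -5.79377778e-04, -1.90953383e-03]), 'effort': array([-8.57167197e-04, -4.34821808e+01, -3.42698300e+01,  7.02410121e-02,
        3.41087440e-02, -3.90659341e-05]), 'eef_pos': array([0.23823431, 0.52280979, 0.23792912]), 'eef_rot': array([-3.14009639e+00, -3.37900476e-04,  2.71380885e+00]), 'contact_force': array([ 0.21846532,  0.40595457, -0.69320437]), 'wrist_torque': array([-0.01560962, -0.00730855, -0.04530863]), 'grip_force': 0.0, 'grip_width': 0.08832789381531173}
```

View pics/scene0.png

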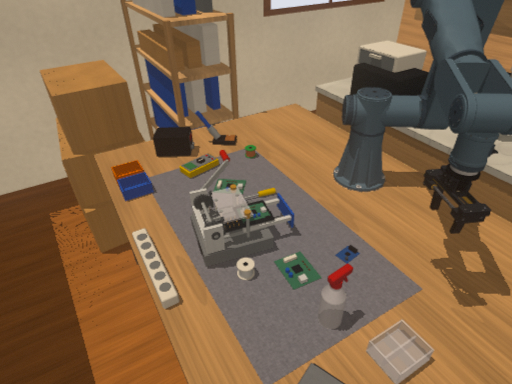

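View pics/top0.png

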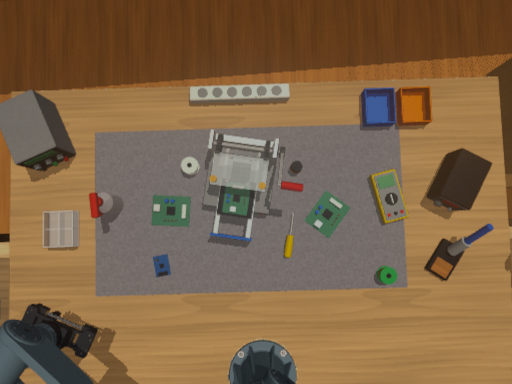

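The top view shows the fixture at about (235,190), turned slightly, with its blue drawer front at (232,237), orange-capped posts at about (213,179) and (262,186), and the red grip at (291,186). The screwdriver is at (289,240).

```bash
cat > h.py <<'E'
import numpy as np,cv2
def ray(c,uv,z):
    K,R,t=c["mtx"],c["R"],c["t"]
    o=-R.T@t; d=R.T@np.linalg.solve(K,[uv[0],uv[1],1.]); return o+d*(z-o[2])/d[2]
def px(c,X):
    p=c["mtx"]@(c["R"]@np.asarray(X)+c["t"]); return p[:2]/p[2]
def blobs(c,lo,hi,roi,amin=6):
    x0,y0,x1,y1=roi
    h=cv2.cvtColor(c["image"],cv2.COLOR_RGB2HSV); m=cv2.inRange(h,lo,hi)
    k=np.zeros_like(m);k[y0:y1,x0:x1]=m[y0:y1,x0:x1]
    out=[]
    for q in cv2.findContours(k,cv2.RETR_EXTERNAL,cv2.CHAIN_APPROX_NONE)[0]:
        if len(q)>=amin: out.append((cv2.minAreaRect(q),len(q)))
    return out
E
python3 - <<'E'
import pickle
from h import *
d=pickle.load(open("d.pkl","rb"));c=d["top"]
roi=(195,120,310,265)
for n,lo,hi in(("blue",(105,120,60),(128,255,255)),("red",(0,160,90),(6,255,255)),("red2",(172,150,70),(180,255,255)),("orange",(8,110,120),(22,255,255))):
    for b,a in blobs(c,lo,hi,roi): print(n,np.round(b[0],1),np.round(b[1],1),round(b[2],1),a,"corners",cv2.boxPoints(b).round(1).tolist())
s=d["scene"]
cv2.imwrite("pics/crop.png",cv2.resize(c["image"][120:265,195:310,::-1],None,fx=4,fy=4,interpolation=cv2.INTER_CUBIC))
E
```

```text
blue [230.4 236.4] [41.4  2.7] 8.1 83 corners [[209.6999969482422, 234.8000030517578], [210.10000610351562, 232.1999969482422], [251.10000610351562, 238.0], [250.8000030517578, 240.6999969482422]]
blue [228. 195.] [2. 2.] 90.0 7 corners [[227.0, 194.0], [229.0, 194.0], [229.0, 196.0], [227.0, 196.0]]
red [291.7 185.9] [21.   7.1] 9.5 50 corners [[280.70001220703125, 187.60000610351562], [281.8999938964844, 180.60000610351562], [302.6000061035156, 184.10000610351562], [301.5, 191.10000610351562]]
orange [291. 253.] [4. 0.] -90.0 8 corners [[291.0, 255.0], [291.0, 255.0], [291.0, 251.0], [291.0, 251.0]]
orange [292.  246.5] [5. 0.] -90.0 10 corners [[292.0, 249.0], [292.0, 249.0], [292.0, 244.0], [292.0, 244.0]]
orange [262. 185.] [6. 6.] 90.0 17 corners [[259.0, 182.0], [265.0, 182.0], [265.0, 188.0], [259.0, 188.0]]
orange [213. 178.] [6. 6.] 90.0 18 corners [[210.0, 175.0], [216.0, 175.0], [216.0, 181.0], [210.0, 181.0]]
orange [252. 124.] [  8. 114.] 90.0 240 corners [[195.0, 120.0], [309.0, 120.0], [309.0, 128.0], [195.0, 128.0]]
```

View pics/crop.png

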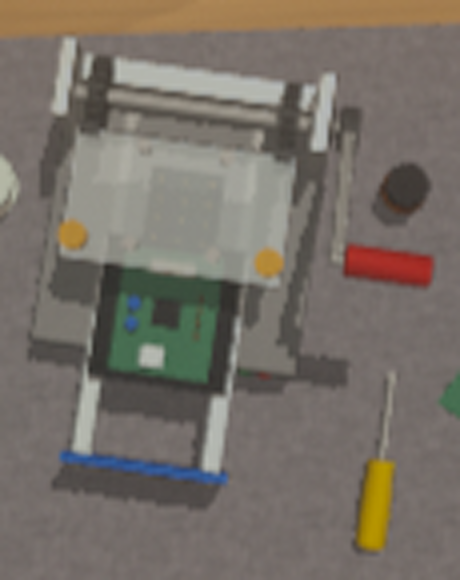

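The crop shows the drawer out with the board in its nest. The post caps are clear at crop (72,235) and (268,262), and the grip is at (388,265). The flux jar stands behind the grip and the screwdriver lies to its front right.

Run:
```python
import pickle
from h import *
from station import ctrl
from scipy.spatial.transform import Rotation as Ro
d=pickle.load(open("d.pkl","rb"));c=d["top"]
L=ray(c,(213,178.3),.166);Rr=ray(c,(262,185.2),.166)
g=ray(c,(291.7,185.9),.243+.006)
b0=ray(c,(210,233.5),.098);b1=ray(c,(251,239.4),.098)
f=lambda a,b:np.degrees(np.arctan2(*(a-b)[:2]*np.array([-1,1])))
print("posts",L,Rr,np.linalg.norm(L-Rr)); print("grip",g); print("blue",b0,b1,np.linalg.norm(b0-b1))
print("yaw",f(L,Rr),f(b0,b1))
y=np.radians((f(L,Rr)+f(b0,b1))/2)
ex=np.array([np.cos(y),np.sin(y)]);ey=np.array([-ex[1],ex[0]])
o=(L+Rr)[:2]/2+.04*ex
for n,p in(("grip",g),("blue",(b0+b1)/2)): v=p[:2]-o; print(n,v@ex,v@ey)
print("origin",o,y)
# depth check
for n,uv in(("grip",(291.7,185.9)),("blue",(230.4,236.4)),("post",(213,178.3))):
    z=c["z_map"][int(round(uv[1])),int(round(uv[0]))]; P=c["R"].T@(np.linalg.solve(c["mtx"],[*uv,1.])*z-c["t"]); print(n,P)
s=d["scene"]
for b,a in blobs(s,(0,170,90),(6,255,255),(200,140,240,170))+blobs(s,(172,170,70),(180,255,255),(200,140,240,170)): print("scene red",b)
print("pred",px(s,g-[0,0,.006]))
st=ctrl.get_state();print(Ro.from_euler("xyz",st["eef_rot"]).as_matrix().round(3))
```

```text
posts [0.63783763 0.12998571 0.166     ] [ 0.61230491 -0.01762797  0.166     ] 0.14980559665834403
grip [ 0.59985152 -0.09979875  0.249     ]
blue [0.47045191 0.15043646 0.098     ] [0.44798575 0.02131591 0.098     ] 0.13106046817630063
yaw -9.81334876689437 -9.870293494176897
grip -0.0381875500618062 -0.1579929442223067
blue -0.20848778227468925 0.0009113241866711211
origin [0.66448261 0.04934172] -0.17177218312019743
grip [ 0.59954215 -0.09949538  0.25239157]
blue [0.45928983 0.08634908 0.09458228]
post [0.63750034 0.12969408 0.16892055]
scene red ((223.46151733398438, 154.69232177734375), (10.53930377960205, 5.547001838684082), 56.3099365234375)
pred [223.93599079 156.17686585]
[[-0.91   0.415 -0.001]
 [ 0.415  0.91  -0.001]
 [ 0.    -0.001 -1.   ]]
```

```bash
cat >> h.py <<'E'
from scipy.spatial.transform import Rotation as Ro
Y=-.1718; EX=np.array([np.cos(Y),np.sin(Y),0]);EY=np.array([-EX[1],EX[0],0]); O=np.array([.6645,.0493,0])
def fx(x,y,z): return O+x*EX+y*EY+np.array([0,0,z])
GOAL=np.column_stack([-EX,EY,[0,0,-1]])   # tool axes wanted
def go(*targets):
    from station import ctrl
    s=ctrl.get_state();p=s["eef_pos"];M=Ro.from_euler("xyz",s["eef_rot"]).as_matrix()
    print("t",s["t"],"fixture xyz",((p-O)@EX).round(4),((p-O)@EY).round(4),p[2].round(4),"F",s["contact_force"].round(1),"w",s["grip_width"].round(4))
    rv=Ro.from_matrix(M.T@GOAL).as_rotvec()/.5
    for t in targets: print(t,(M.T@(fx(*t)-p)/.5).round(4),rv.round(3))
E
python3 -c "
from h import *
go((-.27,0,.2),(-.27,0,.068))"
```

```text
Traceback (most recent call last):
  File "h.py", line 22, in go
    print("t",s["t"],"fixture xyz",((p-O)@EX).round(4),((p-O)@EY).round(4),p[2].round(4),"F",s["contact_force"].round(1),"w",s["grip_width"].round(4))
                                                                                                                             ^^^^^^^^^^^^^^^^^^^^^
AttributeError: 'float' object has no attribute 'round'
```

```bash
sed -i 's/s\["grip_width"\].round(4)/s["grip_width"]/' h.py; python3 -c "
from h import *
go((-.27,0,.2),(-.27,0,.068))"
```

```text
t 0.1 fixture xyz -0.5009 0.3937 0.2379 F [ 0.2  0.4 -0.7] w 0.08832789381531173
(-0.27, 0, 0.2) [-0.6462 -0.6446  0.0766] [-0.003 -0.001 -0.512]
(-0.27, 0, 0.068) [-0.6463 -0.6442  0.3406] [-0.003 -0.001 -0.512]
```

```bash
python3 -m pendant '[[-0.09,-0.09,0.01,0,0,-0.1,-1],[-0.18,-0.18,0.02,0,0,-0.2,-1],[-0.27,-0.27,0.04,0,0,-0.3,-1],[-0.36,-0.36,0.05,0,0,-0.4,-1],[-0.45,-0.45,0.06,0,0,-0.51,-1]]' 20; python3 -c "
from h import *
go((-.27,0,.2),(-.25,0,.068))"
```

```text
t: 0.72
eef_pos: [0.3475, 0.2301, 0.209]
eef_rot: [-3.142, 0.0, 2.971]
contact_force: [1.2, -0.1, -0.7]
grip_width: 0.0403
grip_force: 0.0
t 0.725 fixture xyz -0.3433 0.1239 0.209 F [ 1.2 -0.1 -0.7] w 0.04034855846365043
(-0.27, 0, 0.2) [-0.1462 -0.2481  0.0179] [-0.     0.     0.003]
(-0.25, 0, 0.068) [-0.1862 -0.2481  0.2819] [-0.     0.     0.003]
```

```bash
python3 -m pendant '[[-0.06,-0.1,0,0,0,0,-1],[-0.12,-0.2,0.05,0,0,0,-1],[-0.15,-0.248,0.14,0,0,0,-1],[-0.16,-0.248,0.23,0,0,0,-1],[-0.16,-0.248,0.282,0,0,0,-1]]'; python3 -m pendant '[[0,0,0,0,0,0,-1]]'; python3 -c "
from h import *
go((-.222,0,.068),(-.1375,0,.068))"
```

```text
t: 1.35
eef_pos: [0.4037, 0.0953, 0.0661]
eef_rot: [-3.141, -0.003, 2.967]
contact_force: [-0.6, -0.1, 0.7]
grip_width: 0.0007
grip_force: 0.0
t: 1.48
eef_pos: [0.4027, 0.0959, 0.0664]
eef_rot: [-3.141, -0.005, 2.968]
contact_force: [-0.3, -0.2, -0.6]
grip_width: 0.0006
grip_force: 0.0
t 1.475 fixture xyz -0.2659 0.0012 0.0664 F [-0.3 -0.2 -0.6] w 0.0005645061799183939
(-0.222, 0, 0.068) [-0.0878 -0.0023 -0.0037] [-0.001 -0.011 -0.003]
(-0.1375, 0, 0.068) [-0.2568 -0.002  -0.0046] [-0.001 -0.011 -0.003]
```

```bash
python3 -m pendant '[[-0.04,0,0,0,0,0,-1],[-0.07,0,0,0,0,0,-1],[-0.085,0,0,0,0,0,-1],[-0.1,0,0,0,0,0,-1],[-0.115,0,0,0,0,0,-1]]';python3 -m pendant '[[-0.015,0,0,0,0,0,-1],[-0.03,0,0,0,0,0,-1],[-0.045,0,0,0,0,0,-1],[-0.06,0,0,0,0,0,-1],[-0.075,0,0,0,0,0,-1]]'; python3 -c "
from h import *
go((-.1375,0,.068))"
```

```text
t: 2.1
eef_pos: [0.4615, 0.0862, 0.0683]
eef_rot: [-3.142, -0.001, 2.969]
contact_force: [-1.9, 1.2, 1.9]
grip_width: 0.0004
grip_force: 1.2
t: 2.72
eef_pos: [0.4989, 0.0796, 0.0682]
eef_rot: [3.142, -0.0, 2.969]
contact_force: [-2.2, 1.3, 1.4]
grip_width: 0.0006
grip_force: 1.2
t 2.725 fixture xyz -0.1683 0.0015 0.0682 F [-2.2  1.3  1.4] w 0.0005559931989072846
(-0.1375, 0, 0.068) [-0.0617 -0.003   0.0004] [ 0.    -0.    -0.002]
```

Contact force is about 2 N, as expected. I'll push on to the stop.

```bash
python3 -m pendant '[[-0.012,0,0,0,0,0,-1],[-0.024,0,0,0,0,0,-1],[-0.036,0,0,0,0,0,-1],[-0.046,0,0,0,0,0,-1],[-0.054,0,0,0,0,0,-1]]';python3 -m pendant '[[-0.005,0,0,0,0,0,-1],[-0.01,0,0,0,0,0,-1]]'; python3 -c "
from h import *
go((-.1375,0,.068))"
```

```text
t: 3.35
eef_pos: [0.5253, 0.075, 0.0682]
eef_rot: [-3.142, -0.0, 2.969]
contact_force: [-2.0, 2.0, 0.8]
grip_width: 0.0005
grip_force: 1.1
t: 3.6
eef_pos: [0.5277, 0.0745, 0.068]
eef_rot: [-3.141, -0.006, 2.969]
contact_force: [-16.4, 2.4, 14.3]
grip_width: 0.0006
grip_force: 8.5
t 3.6 fixture xyz -0.1391 0.0015 0.068 F [-16.4   2.4  14.3] w 0.000616934805074469
(-0.1375, 0, 0.068) [-0.0032 -0.0029  0.    ] [-0.001 -0.011 -0.001]
```

The drawer is at its stop, with force up to 16 N at the predicted position. I'll back off, rise, check and plan the lever move.

```bash
python3 -m pendant '[[0,0,0,0,0,0,-1],[0.05,0,0,0,0,0,-1],[0.12,0,0,0,0,0,-1],[0.12,0,-0.12,0,0,0,-1],[0.12,0,-0.24,0,0,0,-1]]';python3 -m pendant '[[0,0,-0.12,0,0,0,-1],[0,0,-0.24,0,0,0,-1],[0,-0.1,-0.26,0,0,0,-1],[0,-0.2,-0.26,0,0,0,-1],[0,-0.3,-0.26,0,0,0,-1]]'
python3 - <<'E'
from h import *
from station import ctrl
c=ctrl.camera("top")
cv2.imwrite("pics/crop2.png",cv2.resize(c["image"][120:265,195:310,::-1],None,fx=4,fy=4,interpolation=cv2.INTER_CUBIC))
for b,a in blobs(c,(105,120,60),(128,255,255),(200,205,260,265)):
  p=ray(c,b[0],.098)-O; print(b,p@EX,p@EY)
go((-.040,-.166,.29),(-.040,-.166,.257))
E
```

```text
t: 4.22
eef_pos: [0.4703, 0.0843, 0.1894]
eef_rot: [-3.141, -0.001, 2.969]
contact_force: [0.8, 0.6, 0.6]
grip_width: 0.0003
grip_force: 0.0
t: 4.85
eef_pos: [0.4451, -0.065, 0.3191]
eef_rot: [-3.14, 0.003, 2.969]
contact_force: [0.9, 0.1, 0.2]
grip_width: 0.0004
grip_force: 0.0
((234.475830078125, 210.16310119628906), (41.4366340637207, 2.2348670959472656), 8.426968574523926) -0.12448659408272611 0.00042392200855088935
t 4.9 fixture xyz -0.1965 -0.1552 0.3188 F [ 0.1 -3.4  0.7] w 0.000288009895548905
(-0.04, -0.166, 0.29) [-0.313  -0.0201  0.0582] [-0.009  0.003 -0.008]
(-0.04, -0.166, 0.257) [-0.3129 -0.0198  0.1242] [-0.009  0.003 -0.008]
```

View pics/crop2.png

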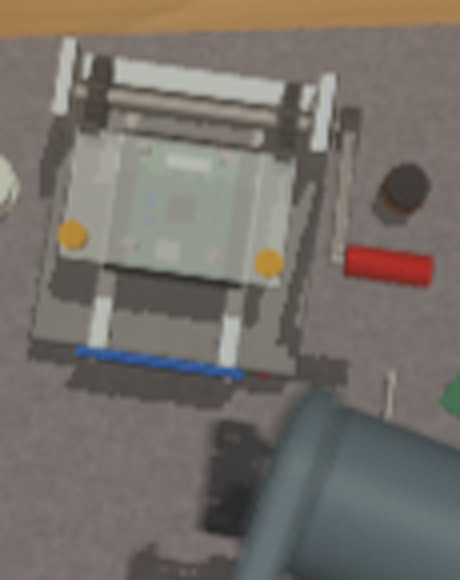

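The drawer is home: its front moved 84 mm and the board lies under the raised head. The grip is free at crop (388,265). Next I'll move over the grip.

```bash
python3 -m pendant '[[-0.1,-0.02,0,0,0,0,-1],[-0.2,-0.02,0,0,0,0,-1],[-0.28,-0.02,0.03,0,0,0,-1],[-0.313,-0.02,0.08,0,0,0,-1],[-0.313,-0.02,0.1,0,0,0,-1]]';python3 -m pendant '[[0,0,0,0,0,0,-1]]'
python3 - <<'E'
from h import *
go(*[(.075-.16*np.cos(a)-0.002,-.166,.142+.16*np.sin(a)) for a in np.radians([45,38,31,24,17,10,3,-4,-10])])
E
```

```text
t: 5.52
eef_pos: [0.5976, -0.1001, 0.2661]
eef_rot: [3.141, -0.003, 2.969]
contact_force: [-0.2, -0.3, 0.3]
grip_width: 0.0001
grip_force: 0.0
t: 5.65
eef_pos: [0.5967, -0.0998, 0.2676]
eef_rot: [3.142, -0.002, 2.969]
contact_force: [-0.5, -0.1, -0.0]
grip_width: 0.0007
grip_force: 0.0
t 5.65 fixture xyz -0.0413 -0.1585 0.2676 F [-0.5 -0.1 -0. ] w 0.0006971351171006258
(np.float64(-0.040137084989847624), -0.166, np.float64(0.25513708498984755)) [-0.0024 -0.015   0.025 ] [ 0.    -0.003 -0.002]
(np.float64(-0.05308172057707551), -0.166, np.float64(0.24050583605210532)) [ 0.0235 -0.0151  0.0543] [ 0.    -0.003 -0.002]
(np.float64(-0.06414676811233798), -0.166, np.float64(0.22440609198560865)) [ 0.0455 -0.0151  0.0866] [ 0.    -0.003 -0.002]
(np.float64(-0.07316727322281615), -0.166, np.float64(0.20707786289212804)) [ 0.0635 -0.0151  0.1212] [ 0.    -0.003 -0.002]
(np.float64(-0.08000876095408567), -0.166, np.float64(0.18877947275563786)) [ 0.0771 -0.0151  0.1579] [ 0.    -0.003 -0.002]
(np.float64(-0.08456924048195329), -0.166, np.float64(0.16978370842670884)) [ 0.0862 -0.0151  0.1959] [ 0.    -0.003 -0.002]
(np.float64(-0.08678072556073181), -0.166, np.float64(0.150373752998871)) [ 0.0905 -0.0151  0.2347] [ 0.    -0.003 -0.002]
(np.float64(-0.08661024804157187), -0.166, np.float64(0.13083896420093993)) [ 0.0901 -0.0151  0.2738] [ 0.    -0.003 -0.002]
(np.float64(-0.08456924048195329), -0.166, np.float64(0.11421629157329113)) [ 0.086  -0.0151  0.307 ] [ 0.    -0.003 -0.002]
```

```bash
python3 -m pendant '[[0,-0.015,0.015,0,0,0,-1],[0,-0.015,0.03,0,0,0,-1],[0.012,-0.015,0.043,0,0,0,-1],[0.024,-0.015,0.057,0,0,0,-1],[0.036,-0.015,0.073,0,0,0,-1]]'
python3 - <<'E'
from h import *
go(*[(.075-.16*np.cos(a)-0.002,-.166,.142+.16*np.sin(a)) for a in np.radians([38,31,24,17,10,3,-4,-10])])
E
```

```text
t: 6.28
eef_pos: [0.5771, -0.1049, 0.2339]
eef_rot: [-3.14, -0.001, 2.968]
contact_force: [-11.3, -0.2, 12.8]
grip_width: 0.0005
grip_force: 6.1
t 6.275 fixture xyz -0.0598 -0.1669 0.2339 F [-11.3  -0.2  12.8] w 0.0004931213112927506
(np.float64(-0.05308172057707551), -0.166, np.float64(0.24050583605210532)) [-0.0133  0.0018 -0.0131] [-0.004 -0.002 -0.003]
(np.float64(-0.06414676811233798), -0.166, np.float64(0.22440609198560865)) [0.0088 0.0018 0.0191] [-0.004 -0.002 -0.003]
(np.float64(-0.07316727322281615), -0.166, np.float64(0.20707786289212804)) [0.0268 0.0019 0.0538] [-0.004 -0.002 -0.003]
(np.float64(-0.08000876095408567), -0.166, np.float64(0.18877947275563786)) [0.0404 0.0019 0.0904] [-0.004 -0.002 -0.003]
(np.float64(-0.08456924048195329), -0.166, np.float64(0.16978370842670884)) [0.0495 0.002  0.1284] [-0.004 -0.002 -0.003]
(np.float64(-0.08678072556073181), -0.166, np.float64(0.150373752998871)) [0.0539 0.002  0.1672] [-0.004 -0.002 -0.003]
(np.float64(-0.08661024804157187), -0.166, np.float64(0.13083896420093993)) [0.0535 0.0021 0.2063] [-0.004 -0.002 -0.003]
(np.float64(-0.08456924048195329), -0.166, np.float64(0.11421629157329113)) [0.0494 0.0022 0.2395] [-0.004 -0.002 -0.003]
```

```bash
python3 -m pendant '[[0.009,0,0.019,0,0,0,-1],[0.019,0,0.036,0,0,0,-1],[0.028,0,0.054,0,0,0,-1],[0.036,0,0.072,0,0,0,-1],[0.042,0,0.09,0,0,0,-1]]'
python3 - <<'E'
from h import *
go(*[(.075-.16*np.cos(a)-0.002,-.166,.142+.16*np.sin(a)) for a in np.radians([24,17,10,3,-4,-10])])
from station import ctrl
c=ctrl.camera("top")
for b,a in blobs(c,(0,160,90),(6,255,255),(260,160,310,230)): print(b)
im=np.vstack([c["image"][140:240,200:330],ctrl.camera("scene")["image"][130:230,170:300]])
cv2.imwrite("pics/l1.png",cv2.resize(im[:,:,::-1],None,fx=3,fy=3,interpolation=cv2.INTER_CUBIC))
E
```

```text
t: 6.9
eef_pos: [0.5569, -0.101, 0.1877]
eef_rot: [-3.141, -0.001, 2.969]
contact_force: [-5.7, 0.7, 6.7]
grip_width: 0.0007
grip_force: 3.5
t 6.9 fixture xyz -0.0803 -0.1664 0.1877 F [-5.7  0.7  6.7] w 0.0006805887729395449
(np.float64(-0.07316727322281615), -0.166, np.float64(0.20707786289212804)) [-0.0143  0.0009 -0.0388] [-0.002 -0.001 -0.002]
(np.float64(-0.08000876095408567), -0.166, np.float64(0.18877947275563786)) [-0.0006  0.0009 -0.0022] [-0.002 -0.001 -0.002]
(np.float64(-0.08456924048195329), -0.166, np.float64(0.16978370842670884)) [0.0085 0.0009 0.0358] [-0.002 -0.001 -0.002]
(np.float64(-0.08678072556073181), -0.166, np.float64(0.150373752998871)) [0.0129 0.0009 0.0746] [-0.002 -0.001 -0.002]
(np.float64(-0.08661024804157187), -0.166, np.float64(0.13083896420093993)) [0.0125 0.001  0.1137] [-0.002 -0.001 -0.002]
(np.float64(-0.08456924048195329), -0.166, np.float64(0.11421629157329113)) [0.0084 0.001  0.147 ] [-0.002 -0.001 -0.002]
```

View pics/l1.png

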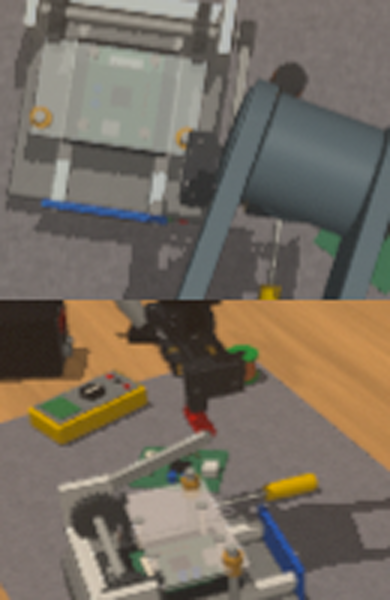

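The fingertip sits on the red grip (lower half, pixel (200,420)), and the lever is partway down. Continuing along the arc.

```bash
python3 -m pendant '[[0.003,0,0.018,0,0,0,-1],[0.005,0,0.036,0,0,0,-1],[0.007,0,0.055,0,0,0,-1],[0.009,0,0.075,0,0,0,-1],[0.009,0,0.093,0,0,0,-1]]'
python3 - <<'E'
from h import *
go(*[(.075-.16*np.cos(a),-.166,.142+.16*np.sin(a)) for a in np.radians([3,0,-4,-7,-10])])
E
```

```text
t: 7.62
eef_pos: [0.5529, -0.1, 0.1409]
eef_rot: [-3.141, -0.001, 2.969]
contact_force: [-6.5, 1.0, 6.8]
grip_width: 0.0003
grip_force: 3.2
t 7.625 fixture xyz -0.0844 -0.1662 0.1409 F [-6.5  1.   6.8] w 0.0003061419825970121
(np.float64(-0.08478072556073181), -0.166, np.float64(0.150373752998871)) [ 0.0007  0.0004 -0.0189] [-0.001 -0.001 -0.002]
(np.float64(-0.085), -0.166, np.float64(0.142)) [ 0.0012  0.0004 -0.0022] [-0.001 -0.001 -0.002]
(np.float64(-0.08461024804157187), -0.166, np.float64(0.13083896420093993)) [0.0004 0.0004 0.0201] [-0.001 -0.001 -0.002]
(np.float64(-0.08380738426261151), -0.166, np.float64(0.12250090505517638)) [-0.0013  0.0005  0.0368] [-0.001 -0.001 -0.002]
(np.float64(-0.08256924048195328), -0.166, np.float64(0.11421629157329113)) [-0.0037  0.0005  0.0534] [-0.001 -0.001 -0.002]
```

```bash
python3 -m pendant '[[0,0,0.015,0,0,0,-1],[0,0,0.028,0,0,0,-1],[-0.001,0,0.038,0,0,0,-1],[-0.003,0,0.047,0,0,0,-1],[-0.004,0,0.054,0,0,0,-1]]';  python3 -c "
from h import *
go((-.0825,-.166,.114))"
```

```text
t: 8.25
eef_pos: [0.5547, -0.1003, 0.114]
eef_rot: [-3.141, -0.001, 2.969]
contact_force: [-9.4, 1.1, 15.9]
grip_width: 0.0002
grip_force: 8.1
t 8.25 fixture xyz -0.0826 -0.1662 0.114 F [-9.4  1.1 15.9] w 0.00022889978318090784
(-0.0825, -0.166, 0.114) [-0.0002  0.0004  0.0001] [-0.    -0.003 -0.002]
```

```bash
python3 -m pendant '[[0,0,0.003,0,0,0,-1],[0,0,0.003,0,0,0,-1],[0,0,0.003,0,0,0,-1],[0,0,0.003,0,0,0,-1]]';  python3 - <<'E'
from h import *
from station import ctrl
go((-.0825,-.166,.114))
c=ctrl.camera("top")
im=np.vstack([c["image"][140:240,200:330],ctrl.camera("scene")["image"][140:240,180:310]])
cv2.imwrite("pics/l2.png",cv2.resize(im[:,:,::-1],None,fx=3,fy=3,interpolation=cv2.INTER_CUBIC))
E
```

```text
t: 8.75
eef_pos: [0.5547, -0.1003, 0.1139]
eef_rot: [-3.141, -0.001, 2.969]
contact_force: [-12.0, 1.6, 17.1]
grip_width: 0.0003
grip_force: 8.4
t 8.75 fixture xyz -0.0826 -0.1662 0.1139 F [-12.    1.6  17.1] w 0.00025648425783118725
(-0.0825, -0.166, 0.114) [-0.0001  0.0004 -0.0002] [-0.001 -0.002 -0.002]
```

View pics/l2.png

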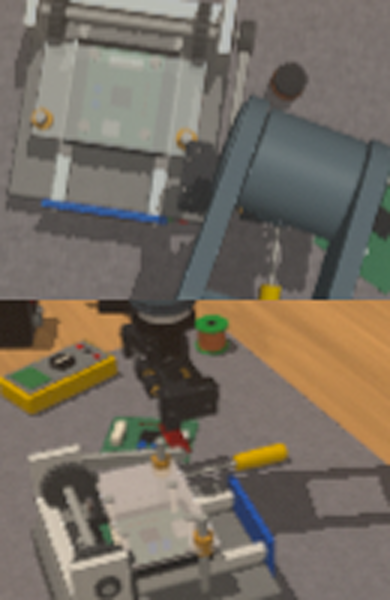

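The lever is down to about the predicted stop height, with the fingertip on the grip, the head lowered onto the board, the drawer home and the bystanders in place. One more small press will confirm the stop.

```bash
python3 -m pendant '[[0,0,0.004,0,0,0,-1],[0,0,0.004,0,0,0,-1],[0,0,0.004,0,0,0,-1],[0,0,0.004,0,0,0,-1]]'; python3 -m pendant '[[0,0,0,0,0,0,-1],[0,0,0,0,0,0,-1],[0,0,0,0,0,0,-1],[0,0,0,0,0,0,-1]]'
```

```text
t: 9.35
eef_pos: [0.5549, -0.1004, 0.1134]
eef_rot: [-3.141, -0.001, 2.969]
contact_force: [-15.4, 4.1, 27.8]
grip_width: 0.0008
grip_force: 13.6
t: 9.85
eef_pos: [0.5548, -0.1004, 0.1134]
eef_rot: [-3.141, -0.001, 2.969]
contact_force: [-15.3, 3.5, 27.7]
grip_width: 0.0003
grip_force: 13.6
```

The 2 mm press raised the force to 28 N with only 0.5 mm of motion, so the lever is firmly on its stop. I'm handing in the job.

```bash
python3 -c "
from station import ctrl
print(ctrl.close_job())"
```

```text
the job is handed in; nothing more can be done
None
```

The job is handed in at about 10 s of the allowed 51 s: I pushed the drawer home first, then pushed the lever down to its stop with the closed fingertips, still holding it at about 28 N with the head down on the untouched board.

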